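Load the vial caddy

ROBOT

A 6-joint arm with a two-finger parallel gripper is mounted at the origin on the work surface. World frame = base frame: x ahead of the robot, y to its left, z up, the work surface at z = 0. Lengths are in m, angles in degrees, forces in N, time in s.
With the tool pointing down it reaches from about 0.325 to 0.85 m from the base axis. Payload 15.5 kg.
Tool frame: the origin (TCP) lies at the very end of the fingers, on their centre line; the grasp point (between the pads) lies arm.grip_depth behind it (arm.grip_depth is the distance from the TCP to the grasp point, in m); z points along the fingers, y is the line along which they close (so a half turn about z gives the same grasp; the last joint's range is limited). The gripper opens to 91 mm and grips with 3 to 60 N. Pads are 32 mm wide; open, the fingers measure 118 mm over their backs; the gripper's body (76 mm by 178 mm) begins 60 mm behind the grasp point.
Start: joints at [62.023, 28.281, 77.091, -0, 74.628, -5.472], TCP at [0.239, 0.577, 0.214] pointing down, gripper open.
Joint ranges: [-166.48, 166.48], [-47.26, 123.95], [12.59, 153.08], [-70.14, 250.14], [6.76, 159.57], [-176.63, 176.63]. Speed limits (degrees/s): [108.29, 108.29, 147.25, 172.46, 172.46, 172.46].

INTERFACE

Orientations are given as a 3x3 rotation matrix whose columns are the frame's x, y, z axes.
In Python, from rig import arm gives the robot as it stands. Calls block until the motion is done:
- arm.move_to(position, orientation): joint-space move of the TCP to a pose.
- arm.move_l(position, orientation=None, feed=0.15): straight line of the TCP; orientation=None keeps the orientation; feed is the mean speed in m/s.
- arm.move_joints(angles): joint-space move.
- arm.grip(opening): finger opening in m; the grip force is fixed at half the most; returns when the fingers have stopped.
- arm.sleep(seconds).
- arm.solve_ik(position, orientation): joint angles nearest the present ones, or None.
- arm.snapshot(name): name is "side" or "top" or "wrist"; returns the picture (420x560x3 uint8, red, green, blue); there is no depth.
- arm.get_calibration(name): a dict with "intrinsics" (3x3 intrinsics, pixels), "cam_to_world" (4x4, takes a point from camera to world coordinates). Camera axes: x right, y down, z forward; pixel columns grow to the right and rows downward; lengths in m; the calibration is good to about 2 mm. A picture is of the moment at which its call begins: read the wrist's pose just before it. get_calibration takes no time and is no camera call; for the wrist camera it gives the pose at the moment of the call.
A pose or a line that the arm cannot do raises arm.Unreachable and nothing moves.
- arm.sign_off(): hands the job in; it is judged then, once.
Readings, each from a call of its own:
- arm.current_t(): time.
- arm.current_joint_positions(): joint angles.
- arm.current_dq(): joint speeds.
- arm.current_tau(): joint torques, N m.
- arm.current_ee_pos(): TCP position.
- arm.current_tool_rot(): TCP orientation.
- arm.current_force(): force on the tool from outside, world axes, zero at the start.
- arm.current_torque(): the same for the moment, N m.
- arm.current_width(): finger opening in m.
- arm.current_grasp_force(): force on a finger pad.
Only numpy, scipy, OpenCV 4.12 (cv2) and the standard library are available. Lean on these libraries where they do the work, as an engineer would, in place of code of your own. Each camera call takes 0.05 s, during which the arm holds its last target. There are 200 camera calls.

TASK

First swing the pink caddy's carry handle right over to the far side, clear of the pockets, and leave it there. Only then stand the three white vials upright in the caddy, each in the pocket whose floor has the colour of its cap. Leave the two brown look-alike vials with a black spot on the cap standing where they are.

Things in the scene. Friction and masses are not known exactly. Their poses are not given: they have to be found in the camera images.
- vial_blue: loose vial: white cylindrical body, blue ribbed screw cap, no spot on the cap; 28 mm diameter, 61 mm tall (the cap, 28 mm wide, is the top 15 mm), about 25 to 50 g, stands upright on the bench; origin at the centre of its underside, z up
- vial_green: loose vial: white cylindrical body, green ribbed screw cap, no spot on the cap; 28 mm diameter, 61 mm tall (the cap, 28 mm wide, is the top 15 mm), about 25 to 50 g, stands upright on the bench; origin at the centre of its underside, z up
- vial_yellow: loose vial: white cylindrical body, yellow ribbed screw cap, no spot on the cap; 28 mm diameter, 61 mm tall (the cap, 28 mm wide, is the top 15 mm), about 25 to 50 g, stands upright on the bench; origin at the centre of its underside, z up
- used_blue: look-alike to be left alone: brown cylindrical body, blue ribbed cap with a black round spot 22 mm wide on top; else the same size as the white vials; stands upright, origin at the centre of its underside
- used_yellow: look-alike to be left alone: brown cylindrical body, yellow ribbed cap with a black round spot 22 mm wide on top; else the same size as the white vials; stands upright, origin at the centre of its underside
- floor_blue: fixed blue floor sheet of one caddy pocket, 58 x 48 x 2 mm (x by y of the caddy); origin at the centre of its underside, 4 mm above the bench, which is also the centre of its pocket; x, y as the caddy's
- floor_green: fixed green floor sheet of one caddy pocket, 58 x 48 x 2 mm (x by y of the caddy); origin at the centre of its underside, 4 mm above the bench, which is also the centre of its pocket; x, y as the caddy's
- floor_yellow: fixed yellow floor sheet of one caddy pocket, 58 x 48 x 2 mm (x by y of the caddy); origin at the centre of its underside, 4 mm above the bench, which is also the centre of its pocket; x, y as the caddy's
- caddy: pink open caddy fixed to the bench, 70 (x) by 172 (y) by 32 mm high, walls 4 mm; three pockets in a row along its y, 54.7 mm apart, each 62 x 52 mm inside, floor tops 6 mm above the bench; their colours vary. Origin at the centre of its underside, x points away from the robot within 0.3 rad, z up. Carry handle hinged along y at x = +25 mm, z = 32 mm (far rim)
- handle (a joint): hinge of the carry handle, rad: steel wire bail 184 mm wide, 6 mm thick, its crossbar along caddy y with a white sleeve 14 mm thick, 80 mm long. Sleeve axis, caddy frame: x = 25 - 45 cos q, z = 32 + 45 sin q mm, y = 0. q = 0 flat over the pockets, pi/2 upright, grows towards the far side, stop at 2.9. Stiff (about 1 N at the sleeve), stays where left; starts at 0.35 to 0.8

How it is judged:
By the outcome, as a careful person would: the job done as asked, in the order asked, and still so for the second after the job is handed in, with the robot touching nothing.
It also fails if it takes over 90 s, if anything falls off the work surface, if the arm or the gripper's body presses on something with over 40 N, if the wrist force passes 120 N, or if a joint passes its speed limit or range.

## Working session

There is one attempt and no reset: what is moved stays moved. The work goes in short steps, each a Python script; the robot and the scene stay as the last script left them, time stands still between calls to the robot, and variables do not carry over. Pictures are saved under pics/ and viewed, at most 14 in all, crops included, and the job is handed in when it is done.

```bash
mkdir -p pics; ls; python3 - <<'E'
from rig import arm
import cv2
for n in("top","side"):
    cv2.imwrite(f"pics/{n}0.png",arm.snapshot(n)[:,:,::-1]); c=arm.get_calibration(n); print(c)
print(arm.grip_depth,arm.current_tool_rot(),arm.current_t())
E
```

```text
pics
{'intrinsics': array([[539.23195572,   0.        , 278.71457311],
       [  0.        , 539.23195572, 204.07477287],
       [  0.        ,   0.        ,   1.        ]]), 'cam_to_world': array([[-0.01974199, -0.99828666,  0.05508168,  0.44485612],
       [-0.99956346,  0.02091844,  0.02086398,  0.00693525],
       [-0.02198046, -0.05464573, -0.99826384,  1.49702611],
       [ 0.        ,  0.        ,  0.        ,  1.        ]])}
{'intrinsics': array([[530.85778866,   0.        , 271.5758026 ],
       [  0.        , 530.85778866, 212.41259674],
       [  0.        ,   0.        ,   1.        ]]), 'cam_to_world': array([[ 0.74255544, -0.48177204,  0.46530326, -0.00596307],
       [-0.66978191, -0.53608494,  0.51381429, -0.54001806],
       [ 0.00190071, -0.69318731, -0.72075498,  0.87130036],
       [ 0.        ,  0.        ,  0.        ,  1.        ]])}
0.0188 [[-9.23857926e-01  3.82735258e-01 -5.05060393e-04]
 [ 3.82735581e-01  9.23857405e-01 -9.85330585e-04]
 [ 8.94830283e-05 -1.10361005e-03 -9.99999387e-01]] 0.1
```

View pics/top0.png

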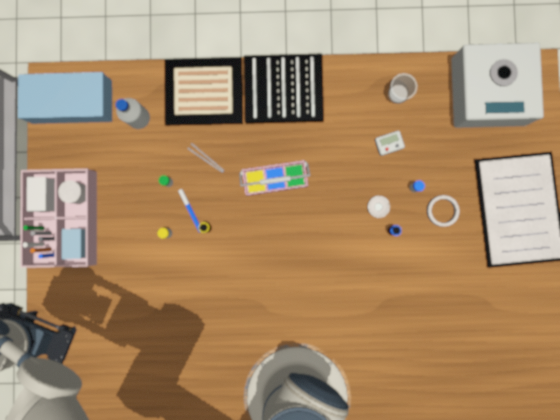

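View pics/side0.png

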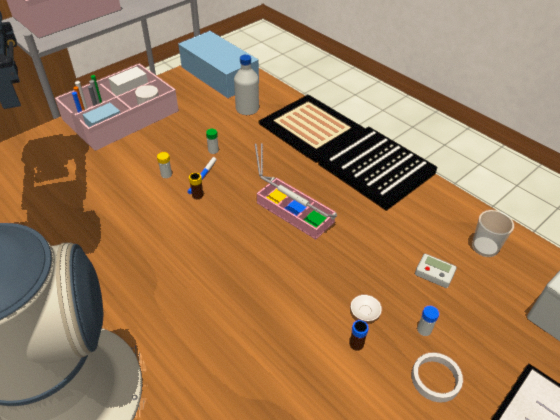

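The top view shows the caddy at about (275,178), with pockets yellow, blue, green from left to right. The white vials are green (165,181), yellow (163,233) and blue (418,186). The look-alikes are at (204,227) and (395,230). I'll enlarge the caddy and the vials.

```bash
cat > h.py <<'E'
from rig import arm
import numpy as np, cv2
def world(cal,u,v,z):
    K,T=cal["intrinsics"],cal["cam_to_world"]
    d=T[:3,:3]@np.linalg.solve(K,[u,v,1.]); o=T[:3,3]
    return o+d*(z-o[2])/d[2]
def pix(cal,p):
    K,T=cal["intrinsics"],cal["cam_to_world"]
    q=K@(T[:3,:3].T@(np.asarray(p)-T[:3,3])); return q[:2]/q[2]
def R(a):  # tool down, closing line (tool y) at world angle a (rad)
    y=np.array([np.cos(a),np.sin(a),0]); z=np.array([0,0,-1.]); return np.c_[np.cross(y,z),y,z]
E
python3 - <<'E'
from h import *
im=cv2.imread("pics/top0.png")
a=cv2.resize(im[150:205,230:320],None,fx=8,fy=8,interpolation=cv2.INTER_CUBIC)
cv2.imwrite("pics/c0.png",a)
c=arm.get_calibration("top")
hsv=cv2.cvtColor(im,cv2.COLOR_BGR2HSV)
for n,(u,v),h in(("green",(165,181),60),("yellow",(163,233),28),("blue",(418,186),108),("ub",(395,230),112),("uy",(204,227),28)):
    w=hsv[v-11:v+12,u-11:u+12].astype(int)
    m=(abs(w[...,0]-h)<12)&(w[...,1]>180)&(w[...,2]>70 if n!="ub" else True)
    ys,xs=np.nonzero(m); p=(xs.mean()+u-11,ys.mean()+v-11); print(n,m.sum(),np.round(p,1),world(c,*p,.058).round(4))
E
```

```text
green 41 [163.7 180.1] [0.5955 0.3453 0.058 ]
yellow 75 [162.7 232.4] [0.4548 0.3493 0.058 ]
blue 40 [417.8 185.6] [ 0.5659 -0.3344  0.058 ]
ub 7 [391. 230.] [ 0.4491 -0.2597  0.058 ]
uy 37 [207.4 226.7] [0.4676 0.229  0.058 ]
```

View pics/c0.png

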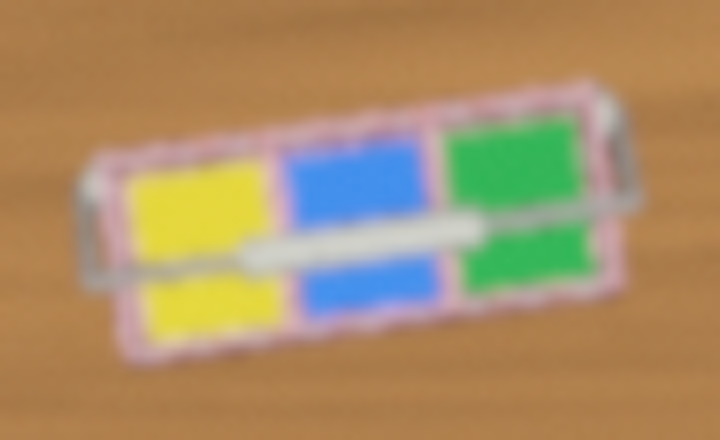

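```bash
python3 - <<'E'
from h import *
c=arm.get_calibration("top")
f=lambda x,y,z: world(c,230+x/8-.4,150+y/8-.4,z)[:2]
Y,B,G=[f(*p,.006) for p in((208,250),(365,228),(521,205))]
print(Y,B,G,np.linalg.norm(Y-B),np.linalg.norm(G-B))
rc=np.mean([f(*p,.032) for p in((100,158),(597,85),(130,358),(622,290))],0)
d=Y-G; yaw=np.arctan2(-d[0],d[1]); print(rc,yaw)
ux=np.array([np.cos(yaw),np.sin(yaw)])
for q in np.arange(.3,.9,.1):
    print(q, (f(365,242,.032+.045*np.sin(q))-B)@ux, .025-.045*np.cos(q))
p=np.r_[B-0.0*ux,.26]
w=np.arctan2(ux[1],ux[0])
for a in(w,w+np.pi): print(arm.solve_ik(p,R(a)))
j=arm.current_joint_positions()
a=min((w,w+np.pi),key=lambda a:np.abs(np.subtract(arm.solve_ik(p,R(a)),j)).max())
arm.move_to(p,R(a)); print(a,arm.current_t())
cv2.imwrite("pics/w0.png",arm.snapshot("wrist")[:,:,::-1])
cal=arm.get_calibration("wrist"); print(cal["cam_to_world"])
E
```

```text
[0.5931007 0.1010603] [0.59957229 0.0463642 ] [ 0.60639326 -0.00793529] 0.05507761864512941 0.05472623607989349
[0.59873225 0.04665473] 0.1213558252367992
0.3 -0.00887811938605546 -0.017990142010652264
0.4 -0.009313178389560544 -0.016447744730129825
0.5 -0.00973020947179312 -0.01449121528506677
0.6000000000000001 -0.010125045796031905 -0.012140102670935515
0.7000000000000002 -0.010493742288240467 -0.009417898427801968
0.8000000000000003 -0.010832615054943531 -0.006351801920622437
0.9000000000000001 -0.01113827819147268 -0.0029724485721798963
[-1.26601173e+00  2.40724225e+01  7.68878384e+01 -2.54444375e-14
  7.90397391e+01 -8.21918834e+00]
[-1.26601173e+00  2.40724225e+01  7.68878384e+01 -2.54444375e-14
  7.90397391e+01  1.71780812e+02]
0.1213558252367992 2.3917
[[ 9.92454986e-01  1.17528333e-01  3.49312336e-02  5.89287122e-01]
 [ 1.22606678e-01 -9.49355575e-01 -2.89294996e-01  1.30444234e-01]
 [-8.38197359e-04  2.91395064e-01 -9.56602433e-01  4.30166713e-01]
 [ 0.00000000e+00  0.00000000e+00  0.00000000e+00  1.00000000e+00]]
```

View pics/w0.png

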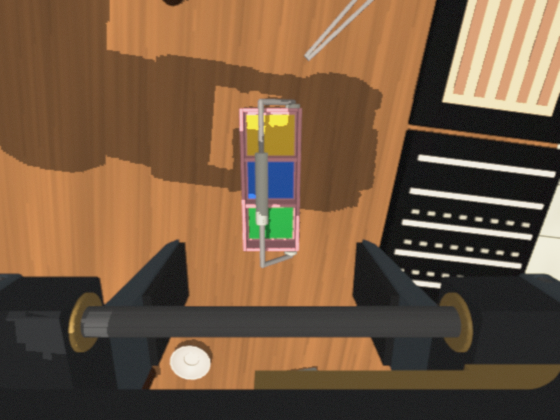

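In the wrist view the blue floor centre is at about (271,181), the sleeve runs from (262,153) to (262,223), and the rim edges are near columns 240 and 300. I'll check these against the top-view estimate.

```bash
python3 - <<'E'
from h import *
im=cv2.imread("pics/w0.png"); 
cv2.imwrite("pics/w0c.png",cv2.resize(im[90:275,210:330],None,fx=3.2,fy=3.2,interpolation=cv2.INTER_CUBIC))
c=arm.get_calibration("wrist"); yaw=.1214; ux=np.array([np.cos(yaw),np.sin(yaw)]); B=world(c,271,181,.006)[:2]
print(B,world(c,271,137,.006),world(c,271,223,.006))
for q in np.arange(.3,.9,.1): print(q,(world(c,262,187,.032+.045*np.sin(q))[:2]-np.array([.5996,.0464]))@ux,.025-.045*np.cos(q))
E
```

```text
[0.60009073 0.0473273 ] [0.59341862 0.10107011 0.006     ] [ 0.60695147 -0.00793494  0.006     ]
0.3 -0.009788489188673772 -0.017990142010652264
0.4 -0.009681671012891246 -0.016447744730129825
0.5 -0.009579279155488389 -0.01449121528506677
0.6000000000000001 -0.009482336682058145 -0.012140102670935515
0.7000000000000002 -0.009391812209750189 -0.009417898427801968
0.8000000000000003 -0.00930861022916824 -0.006351801920622437
0.9000000000000001 -0.009233562066999518 -0.0029724485721798963
```

View pics/w0c.png

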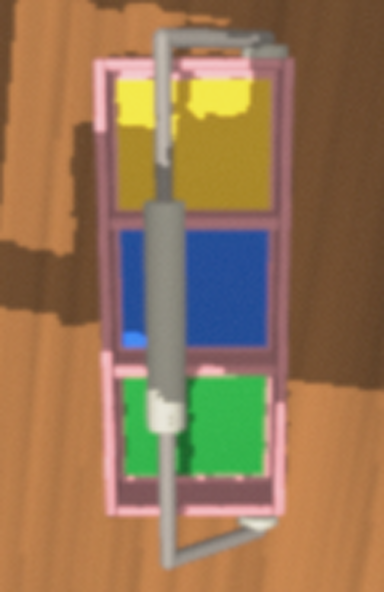

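The two views agree to about 1 mm: q ≈ 0.7, caddy centre (0.600, 0.047), yaw 0.121. Next I'll grip the sleeve and follow its arc over.

```bash
cat >> h.py <<'E'
YAW=.1214; C=np.array([.5998,.0467,0])
def cad(x,y,z): 
    return C+[x*np.cos(YAW)-y*np.sin(YAW),x*np.sin(YAW)+y*np.cos(YAW),z]
def sl(q,dz=0): # TCP for grasp point on the sleeve
    return cad(.025-.045*np.cos(q),0,.032+.045*np.sin(q)-arm.grip_depth+dz)
E
python3 - <<'E'
from h import *
q0=.7
arm.grip(.045)
arm.move_to(sl(q0,.05),R(YAW)); arm.move_l(sl(q0),feed=.1)
arm.grip(0.0); w=arm.current_width(); print(w,arm.current_force(),arm.current_t())
if .010<w<.018:
    for q in np.linspace(q0,2.8,15)[1:]:
        arm.move_l(sl(q),feed=.08); print(round(q,2),np.round(arm.current_force(),1),round(arm.current_width(),4))
    arm.grip(.04); print(arm.current_force())
    arm.move_l(sl(2.8,.12),feed=.2)
    print(arm.current_t()); 
    cv2.imwrite("pics/t1.png",cv2.resize(arm.snapshot("top")[140:210,225:325,::-1],None,fx=6,fy=6))
E
```

```text
0.013006836656687804 [-4.82516867 -0.75144694  5.14655481] 5.225
0.85 [-10.8  -2.9   7.4] 0.0133
1.0 [-17.6  -4.6  17.8] 0.0137
1.15 [-18.6  -3.5  23.1] 0.0135
1.3 [-10.6  -1.4  16.5] 0.0131
1.45 [-7.1 -1.6 11.8] 0.0137
1.6 [-4.5 -0.8  6.5] 0.0132
1.75 [-3.9  0.3  2.8] 0.0135
1.9 [-4.  -0.9  1.2] 0.0135
2.05 [-4.4 -2.  -0.1] 0.0133
2.2 [-3.5 -1.7  0.6] 0.0133
2.35 [-2.6 -2.2 -1.9] 0.0133
2.5 [-2.4 -2.  -0.7] 0.013
2.65 [-2.4 -3.  -0.9] 0.0132
2.8 [-2.7 -2.8  1.9] 0.0134
[-0.28472801 -0.78936175  0.28988334]
10.0667
```

```bash
cat >> h.py <<'E'
HUE=dict(green=60,yellow=28,blue=108)
def look(n,xy):
    arm.grip(.06); arm.move_to([*xy,.2],R(YAW))
    c=arm.get_calibration("wrist"); im=arm.snapshot("wrist")[:,:,::-1]; cv2.imwrite(f"pics/v_{n}.png",im)
    w=cv2.cvtColor(im,cv2.COLOR_BGR2HSV).astype(int); u,v=pix(c,[*xy,.061])
    m=(abs(w[...,0]-HUE[n])<12)&(w[...,1]>130)&(w[...,2]>50)
    yy,xx=np.mgrid[:420,:560]; m&=np.hypot(xx-u,yy-v)<45
    ys,xs=np.nonzero(m)
    print(n,"pred",np.round([u,v]),"found",xs.mean(),ys.mean(),"ext",xs.min(),xs.max(),ys.min(),ys.max(),m.sum(),"dia px",np.hypot(*(pix(c,[*xy,.061])-pix(c,[xy[0]+.028,xy[1],.061]))))
    # visible mask = top disc + near cap side; mean height about 58 mm
    p=world(c,xs.mean(),ys.mean(),.058); print(p,arm.current_t()); return p[:2]
E
python3 - <<'E'
from h import *
look("green",(.5955,.3453))
a=cv2.imread("pics/t1.png"); b=cv2.imread("pics/v_green.png")[:,:]
b=cv2.resize(b,None,fx=.75,fy=.75); o=np.zeros((420,600+200,3),np.uint8); a=cv2.resize(a,(380,266)); o[:266,:380]=a; o[:315,380:]=b; cv2.imwrite("pics/j1.png",o)
E
```

```text
green pred [270. 204.] found 270.57957957957956 198.53303303303304 ext 256 285 184 213 666 dia px 29.818443494027203
[0.5954     0.34943009 0.058     ] 11.8333
```

View pics/j1.png

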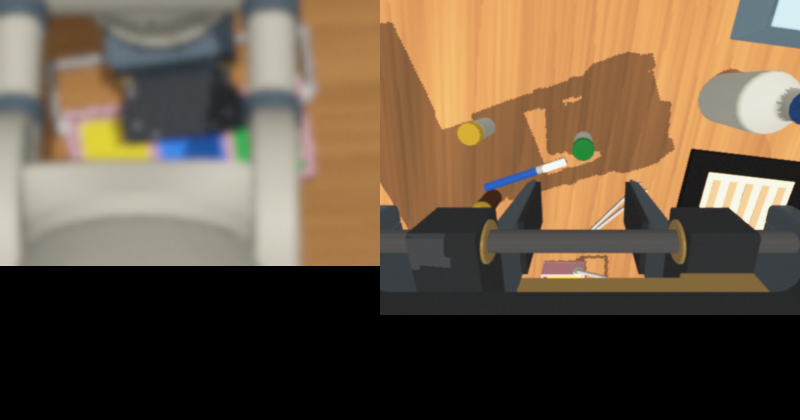

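The handle now lies on the far side. The green cap is at (270.6,198.5) with the predicted diameter, so I'll pick and place it.

```bash
sed -i 's/,ys.mean(),.058); print/,ys.mean(),.0605); print/' h.py; cat >> h.py <<'E'
PY=dict(yellow=.0547,blue=0,green=-.0547)
def pickplace(n,p):
    z=.050-arm.grip_depth
    arm.move_l([*p,z+.0],feed=.15); f0=np.array(arm.current_force())
    arm.grip(0); print("width",arm.current_width(),"t",arm.current_t())
    if not .024<arm.current_width()<.031: print("BAD GRIP"); return
    arm.move_l([*p,z+.09],feed=.25)
    t=cad(0,PY[n],z+.0065)
    arm.move_to(t+[0,0,.075],R(YAW)); arm.move_l(t+[0,0,.008],feed=.15); arm.move_l(t,feed=.03)
    print("dF",np.round(arm.current_force()-f0,1))
    arm.grip(.045); arm.move_l(t+[0,0,.11],feed=.2); print("done",arm.current_t())
E
python3 - <<'E'
from h import *
p=look("green",(.5955,.349)); pickplace("green",p)
cv2.imwrite("pics/w1.png",arm.snapshot("wrist")[:,:,::-1])
E
```

```text
green pred [270. 205.] found 270.3854324734446 203.90591805766311 ext 256 284 189 219 659 dia px 29.75170424518322
[0.59538526 0.34997581 0.0605    ] 12.35
width 0.026970047194908402 t 14.2333
dF [-0.6 -0.8 -0.1]
done 18.2833
```

View pics/w1.png

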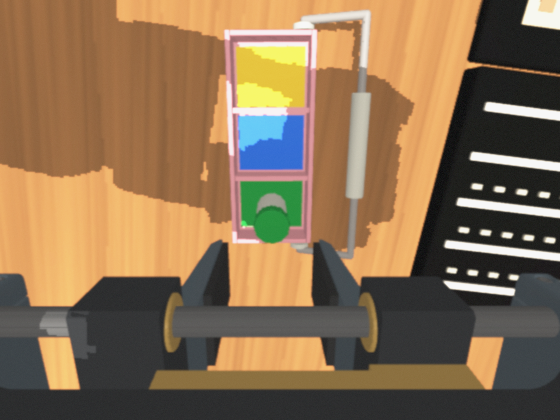

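The green vial stands upright in the green pocket (cap at about (271,223)), and the handle lies on the far side at columns 350–370. Yellow and blue are next.

```bash
python3 - <<'E'
from h import *
for n,xy in(("yellow",(.4548,.3525)),("blue",(.566,-.336))):
    p=look(n,xy)
    if np.linalg.norm(p-xy)>.012: print("off"); break
    pickplace(n,p)
arm.move_l(arm.current_ee_pos()+np.array([0,0,.06]),feed=.2)
w=arm.snapshot("wrist")[:,:,::-1]; s=arm.snapshot("side")[:,:,::-1]
cv2.imwrite("pics/f.png",np.hstack([cv2.resize(w,(400,300)),cv2.resize(s,(400,300))]))
print(arm.current_t())
E
```

```text
yellow pred [270. 204.] found 268.5390625 203.34765625 ext 253 284 188 219 768 dia px 29.792105413464927
[0.45348093 0.35288211 0.0605    ] 20.2917
width 0.0271468741415407 t 22.175
dF [ 0.5 -1.4  0. ]
done 25.9917
blue pred [270. 206.] found 270.16066066066065 203.35585585585585 ext 256 284 189 218 666 dia px 29.733048364112374
[ 0.56592415 -0.33339876  0.0605    ] 28.1
width 0.026880301225497776 t 29.9833
dF [ 0.9  0.6 -0.5]
done 34.1167
34.6583
```

View pics/f.png

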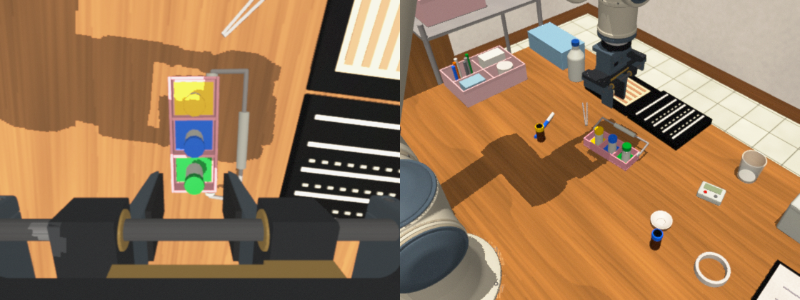

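All three white vials are upright in their matching pockets, the handle is on the far side, and both look-alikes stand where they were.

```bash
python3 -c "
from rig import arm
print(arm.sign_off())"
```

```text
the job is handed in; nothing more can be done
None
```

I swung the handle over to the far side first, then stood the three white vials upright in the pockets matching their caps; the two brown look-alikes were left untouched, and I handed the job in at about 35 s.

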